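Restock the gravity-feed filter rack

TASK

Restock the sloped rack on the lab bench: set the blue carton upright and lengthwise onto the upper half of the blue lane and let go, so that it slides down to the stop by itself, and do the same with the orange carton in the orange lane. Set them down rather than dropping them in, do not hold or push them in the lower part of the lanes, and leave the white-and-green carton where it stands.

Things in the scene. Friction and masses are not known exactly. Their poses are not given: they have to be found in the camera images.
- deck: Fixed flow rack deck, falling 26 deg towards the robot; released cartons slide down. Origin: floor level, midway between lanes, at the stop (low end, 32 mm up). x runs up the lanes, y across, z square to the floor. Lane centres: blue y = +41 mm, orange -41 mm (white floors, coloured edges, stop and top band). Floors span x 0 to 290, 74 wide; guides 8 thick, 14 high; stop 50 high.
- blue_carton: Blue carton with white side labels: closed box, 90 mm long (its x) by 50 mm wide (its y) by 70 mm tall (its z), about 0.14 kg; origin at the centre of its underside. Starts standing upright on the bench.
- orange_carton: Orange carton with white side labels: closed box, 90 mm long (its x) by 50 mm wide (its y) by 70 mm tall (its z), about 0.14 kg; origin at the centre of its underside. Starts standing upright on the bench.
- white_carton: White carton with green labels, to be left alone: closed box, 90 mm long (its x) by 50 mm wide (its y) by 70 mm tall (its z), about 0.14 kg; origin at the centre of its underside. Starts standing upright on the bench.
Not all that is in view belongs to the job. Of the things that look like the blue_carton, the middle-sized one is meant.

How it is judged (in metres and radians):
At the end, for the whole second after the job is handed in: Blue carton in the blue lane, orange in the orange lane, each upright on the floor (12 mm, 10 deg), long side along the lane (17 deg), within 20 mm of its centre line, centre 33 to 60 mm from the stop (45 is touching), at rest; white carton upright within 30 mm of its start (x of blue_carton in the frame of deck between 0.033 and 0.06 m and y of blue_carton in the frame of deck between 0.021 and 0.061 m and z of blue_carton in the frame of deck between -0.012 and 0.012 m and angle between the x axis of each of blue_carton, orange_carton and the x axis of deck, either way round below 0.3 rad and angle between the z axis of each of blue_carton, orange_carton and the z axis of deck, either way round below 0.18 rad and angle between each of blue_carton, orange_carton's own z axis and vertical below 0.6 rad and linear speed of each of blue_carton, orange_carton below 0.02 m/s and x of orange_carton in the frame of deck between 0.033 and 0.06 m and y of orange_carton in the frame of deck between -0.061 and -0.021 m and z of orange_carton in the frame of deck between -0.012 and 0.012 m and distance of white_carton from where it was at the start of the episode below 0.03 m and angle between white_carton's own z axis and vertical below 0.2 rad).
It fails at once if the blue carton is held or pushed by the fingers in the lower part of a lane (its centre less than 110 mm up from the stop and less than 75 mm above the lane floor) (contact force between the fingers and blue_carton above 0.5 N and x of blue_carton in the frame of deck between -0.02 and 0.11 m and y of blue_carton in the frame of deck between -0.09 and 0.09 m and z of blue_carton in the frame of deck between -0.03 and 0.075 m).
It fails at once if the orange carton is held or pushed by the fingers in the lower part of a lane (its centre less than 110 mm up from the stop and less than 75 mm above the lane floor) (contact force between the fingers and orange_carton above 0.5 N and x of orange_carton in the frame of deck between -0.02 and 0.11 m and y of orange_carton in the frame of deck between -0.09 and 0.09 m and z of orange_carton in the frame of deck between -0.03 and 0.075 m).
It fails at once if the blue carton is thrown or dropped from a height (faster than 1.2 m/s while out of the fingers) (linear speed of blue_carton above 1.2 m/s and contact force between the fingers and blue_carton below 0.1 N).
It fails at once if the orange carton is thrown or dropped from a height (faster than 1.2 m/s while out of the fingers) (linear speed of orange_carton above 1.2 m/s and contact force between the fingers and orange_carton below 0.1 N).
It fails at once if the white-and-green carton is moved more than 30 mm (distance of white_carton from where it was at the start of the episode above 0.03 m).
It also fails if it takes over 58 s, if anything falls off the work surface, if the arm or the gripper's body presses on something with over 40 N, if the wrist force passes 120 N, or if a joint passes its speed limit or range.

ROBOT

A 6-joint arm with a two-finger parallel gripper is mounted at the origin on the work surface. World frame = base frame: x ahead of the robot, y to its left, z up, the work surface at z = 0. Lengths are in m, angles in degrees, forces in N, time in s.
With the tool pointing down it reaches from about 0.35 to 0.875 m from the base axis. Payload 4.2 kg.
Tool frame: the origin (TCP) lies between the finger pads; the fingertips stand 14 mm ahead of it and the grasp point (between the pads) lies 5 mm behind it; x points along the fingers, y is the direction in which the jaws open and shut, and the axes are right-handed (so a half turn about x gives the same grasp; the last joint's range is limited). The gripper opens to 87 mm and grips with 3 to 60 N. Pads are 19 mm wide; open, the fingers measure 117 mm over their backs; the gripper's body (75 mm by 190 mm) begins 51 mm behind the grasp point.
Start: joints at [90.963, 22.042, 0.453, 0, -68.411, -14.817], TCP at [0.15, 0.607, 0.237] pointing down, gripper open.
Joint ranges: [-179.83, 179.83], [-69.29, 118.12], [-61.27, 80.66], [-181.25, 117.63], [-171.15, -9.14], [-177.46, 177.46]. Speed limits (degrees/s): [159.86, 159.86, 180, 180, 180, 180].

INTERFACE

Orientations are given as a 3x3 rotation matrix whose columns are the frame's x, y, z axes.
In Python, from station import r, imaging, job gives the robot as it stands. The module is installed in compiled form; this text tells all that it offers.
- The arm moves only by the tool apply_moves, never from a script. Its arguments are lists of equal length, an entry for each row: "xyz": the shift along the tool's x, y, z in m, a list of three; "twist": the turn about the tool's x in degrees; "claw": the opening, from 0 (shut) to 1 (fully open). A call has 1 to 12 rows; each row shifts and turns the pose as measured when the row begins, along the tool's axes as they then stand; what a row does not reach is not made up. A row lasts 1/10 s, in which the tool goes at most 50 mm and 8.59 degrees, less where a joint would pass 70% of its speed; a pose out of reach is approached as far as the arm can. A call is refused whole if a number of a shift passes 0.05 or a number of a turn 8.59, either way. A call with a gripper value outside its range is refused whole. The fingers move at their own pace and stop on an object; the grip force is fixed at half the most. Time passes only in rows, so rows that do not move let the fingers close. It gives the time, the measured TCP pose, the force and the opening at its end, in the units of the state.
- r.sense(): the state, without advancing time (a new reading comes with each control period).
- imaging.capture(name): name is "scene" or "top" or "wrist"; returns a dict with "pixels" (400x640x3 uint8, red, green, blue), "mtx" (3x3 intrinsics, pixels), "distortion" ([k1, k2, p1, p2, k3] as OpenCV has them; the pictures are not rectified), "view" (4x4, takes a point from world to camera coordinates). Camera axes: x right, y down, z forward; pixel columns grow to the right and rows downward; lengths in m; the calibration is good to about 2 mm. A picture is of the moment at which its call begins. There is no depth.
- job.finish_job(): hands the job in, once; it reports no verdict.
Trained networks look in a picture, given as the dict that the camera call returned (one of the last four; its "shot" number tells which), for a name from the list of things; names that differ only in an ending like _2 or _b are one class to them, and where a whole thing is asked for, a point or a joint stands for the part that bears it (a point fixed in the world has none). Each returns a list of dicts, best first, with "p" (0 to 1); they miss things now and then, are a little off and sometimes report something else, mostly with a low value. They report only what shows in the picture. A call takes as long as a camera call. They do not tell look-alikes from the thing itself.
- imaging.regions_of(query, picture): "mask" (400x640 bool, what is visible of it) and "centre" ([column, row] in pixels, amid what is visible of it).
The state is a dict: "time_s": time; "joints": joint angles; "joint_velocities": joint speeds; "effort": joint torques, N m; "tcp_pos": TCP position; "ee_rot": TCP orientation; "wrist_force": force on the tool from outside, world axes, zero at the start; "moment": the same for the moment, N m; "gripper_width": opening from 0.0 (shut) to 1.0 (fully open).
Only numpy, scipy, OpenCV 4.12 (cv2) and the standard library are available. Lean on these libraries where they do the work, as an engineer would, in place of code of your own. Each camera call takes 0.05 s, during which the arm holds its last target.

## Working session

There is one attempt and no reset: what is moved stays moved. The work goes in short steps, Python scripts to look and compute and a tool call to move; the robot and the scene stay as the last step left them, time stands still between calls to the robot, and variables do not carry over. Pictures are saved under pics/ and viewed, and the job is handed in when it is done.

Besides the shell and the picture viewer there is one more tool, called after "Call:" by a JSON object that holds its "name" and its "arguments". apply_moves: Moves the arm, as the interface text tells. Its arguments: {"type":"object","properties":{"xyz":{"type":"array","items":{"type":"array","items":{"type":"number"}}},"twist":{"type":"array","items":{"type":"number"}},"claw":{"type":"array","items":{"type":"number"}}},"required":["xyz","twist","claw"]}

```bash
mkdir -p pics
cat > h.py <<'E'
import numpy as np, cv2
from station import r, imaging, job
def save(p,n): cv2.imwrite('pics/'+n+'.png', p['pixels'][:,:,::-1])
def ray(p,uv):
    uv=np.array(uv,float).reshape(-1,1,2)
    n=cv2.undistortPoints(uv,p['mtx'],np.array(p['distortion'])).reshape(-1,2)
    V=np.array(p['view']);R=V[:3,:3];t=V[:3,3]
    d=np.c_[n,np.ones(len(n))]@R
    return -R.T@t,d
def onz(p,uv,z):
    c,d=ray(p,uv); return c+d*((z-c[2])/d[:,2])[:,None]
def proj(p,X):
    V=np.array(p['view']);
    return cv2.projectPoints(np.array(X,float).reshape(-1,1,3),cv2.Rodrigues(V[:3,:3])[0],V[:3,3],np.array(p['mtx'],float),np.array(p['distortion'],float))[0].reshape(-1,2)
E
python3 - <<'E'
from h import *
s=r.sense(); print(s['tcp_pos'],s['ee_rot'],s['time_s'],s['gripper_width'])
for n in ['scene','top','wrist']:
    p=imaging.capture(n); save(p,n+'0'); print(n,np.round(np.array(p['view']),3).tolist(),p['mtx'])
    for q in ['blue_carton','orange_carton','white_carton','deck']:
        print(q,[(round(d['p'],2),np.round(d['centre']).tolist(),int(d['mask'].sum())) for d in imaging.regions_of(q,p)])
E
```

```text
[0.14950433 0.60626288 0.2354682 ] [[-4.24402657e-04 -2.39638816e-01 -9.70862018e-01]
 [-2.14508803e-03 -9.70859654e-01  2.39639170e-01]
 [-9.99997609e-01  2.18428799e-03 -1.02010938e-04]] 0.0 1.0010927297685523
scene [[-0.453, 0.892, -0.001, 0.177], [0.665, 0.337, -0.666, -0.328], [-0.594, -0.303, -0.746, 1.484], [0.0, 0.0, 0.0, 1.0]] [[499.43108543   0.         319.76346195]
 [  0.         499.43108543 203.4978611 ]
 [  0.           0.           1.        ]]
blue_carton [(0.71, [372.0, 221.0], 2766), (0.55, [478.0, 256.0], 740)]
orange_carton [(0.74, [193.0, 151.0], 1183)]
white_carton [(0.8, [405.0, 290.0], 1592)]
deck [(0.72, [269.0, 197.0], 6422)]
top [[0.109, -0.994, -0.004, 0.009], [-0.971, -0.105, -0.214, 0.538], [0.213, 0.028, -0.977, 1.218], [0.0, 0.0, 0.0, 1.0]] [[441.03979916   0.         324.00060753]
 [  0.         441.03979916 198.191707  ]
 [  0.           0.           1.        ]]
blue_carton [(0.92, [202.0, 207.0], 343), (0.87, [237.0, 221.0], 771), (0.59, [286.0, 202.0], 1302)]
orange_carton [(0.72, [454.0, 226.0], 728)]
white_carton [(0.72, [250.0, 161.0], 636)]
deck [(0.93, [359.0, 185.0], 6409)]
wrist [[-0.24, -0.971, -0.001, 0.626], [-0.928, 0.229, 0.293, -0.037], [-0.284, 0.071, -0.956, 0.391], [0.0, 0.0, 0.0, 1.0]] [[345.26527454   0.         317.35311787]
 [  0.         345.26527454 204.26285003]
 [  0.           0.           1.        ]]
blue_carton []
orange_carton []
white_carton []
deck []
```

View pics/scene0.png

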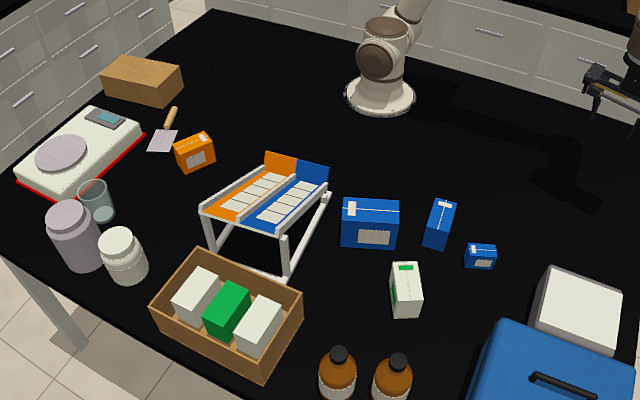

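View pics/top0.png

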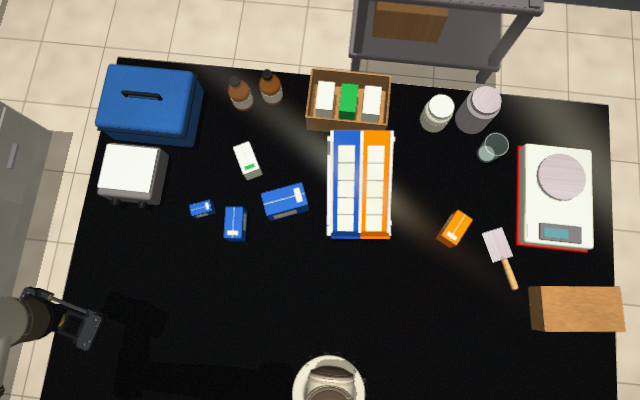

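View pics/wrist0.png

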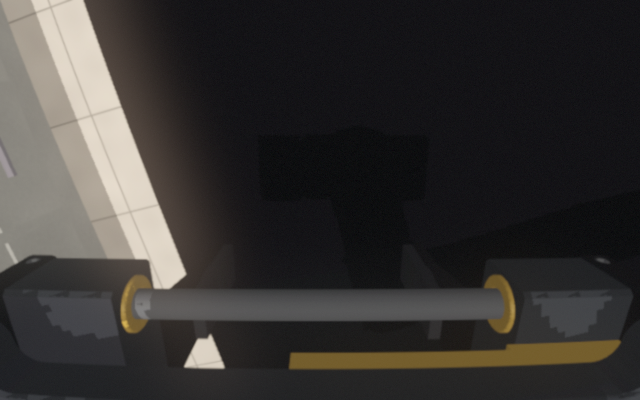

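```bash
cat >> h.py <<'E'
from scipy.optimize import minimize
def box(x,y,yaw,L=.09,W=.05,H=.07):
    c,s=np.cos(yaw),np.sin(yaw)
    return np.array([[x+c*a*L/2-s*b*W/2,y+s*a*L/2+c*b*W/2,h] for a in(-1,1) for b in(-1,1) for h in(0,H)])
def hullmask(p,X,k=4):
    m=np.zeros((400*k,640*k),np.uint8)
    h=cv2.convexHull(np.round(proj(p,X)*k).astype(np.int32)); cv2.fillConvexPoly(m,h,1)
    return cv2.resize(m.astype(np.float32),(640,400),interpolation=cv2.INTER_AREA)
def iou(p,m,X):
    a=hullmask(p,X); return np.minimum(a,m).sum()/np.maximum(a,m).sum()
def pick(p,q,xy,mind=25):
    uv=proj(p,[[*xy,.04]])[0]
    L=[d for d in imaging.regions_of(q,p)]
    L=[d for d in L if np.linalg.norm(np.array(d['centre'])-uv)<mind]
    return L[0]['mask'].astype(np.float32) if L else None
def fit(pm,xy,dims=(.09,.05,.07)):
    best=None
    for y0 in np.arange(0,180,22.5):
        f=lambda v:-sum(iou(p,m,box(v[0],v[1],v[2],*dims)) for p,m in pm)
        o=minimize(f,[*xy,np.radians(y0)],method='Nelder-Mead',options=dict(initial_simplex=np.array([[*xy,np.radians(y0)],[xy[0]+.015,xy[1],np.radians(y0)],[xy[0],xy[1]+.015,np.radians(y0)],[xy[0],xy[1],np.radians(y0)+.3]]),maxiter=150))
        if best is None or o.fun<best.fun: best=o
    return best.x,best.fun/len(pm)
E
python3 - <<'E'
from h import *
pt=imaging.capture('top'); ps=imaging.capture('scene')
import pickle; pickle.dump((pt,ps),open('p0.pkl','wb'))
for q,uv in [('blue_carton',(235,222)),('orange_carton',(454,226)),('white_carton',(249,161))]:
    xy=onz(pt,uv,.04)[0][:2]
    pm=[(p,m) for p in(pt,ps) for m in [pick(p,q,xy)] if m is not None]
    x,f=fit(pm,xy); print(q,len(pm),np.round(x[:2],4),np.degrees(x[2])%180,f)
    for p,m in pm:
        x,f=fit([(p,m)],xy); print('  single',np.round(x[:2],4),np.degrees(x[2])%180,f)
for p,n,c in [(pt,'topd',(300,110,420,260)),(ps,'scd',(180,140,350,290))]:
    im=p['pixels'][c[1]:c[3],c[0]:c[2],::-1]; k=4 if n=='topd' else 4
    cv2.imwrite(f'pics/{n}.png',cv2.resize(im,None,fx=k,fy=k,interpolation=cv2.INTER_CUBIC)) 
for d in imaging.regions_of('blue_carton',pt)+imaging.regions_of('blue_carton',ps): print(d['p'],d['centre'],d['mask'].sum())
E
```

```text
blue_carton 2 [0.4333 0.3185] 8.268491001772304 -0.8823815584182739
  single [0.433  0.3142] 4.377887710153431 -0.9556768536567688
  single [0.4334 0.3209] 5.835343400903611 -0.9450498223304749
orange_carton 2 [ 0.4866 -0.3144] 150.41337021350418 -0.9130730032920837
  single [ 0.487  -0.3157] 150.1586181842254 -0.9535714387893677
  single [ 0.4893 -0.3087] 150.55847996514757 -0.9418204426765442
white_carton 2 [0.6293 0.3098] 28.698376649716295 -0.870642364025116
  single [0.6269 0.3053] 27.909192223159355 -0.905644416809082
  single [0.6293 0.3132] 27.186156306529995 -0.9354743361473083
0.92 [285.3, 201.7] 1209
0.89 [234.6, 224.6] 728
0.54 [203.6, 210.0] 389
0.8 [440.5, 220.5] 1162
0.66 [477.6, 256.3] 805
0.63 [370.0, 222.7] 2850
```

View pics/topd.png

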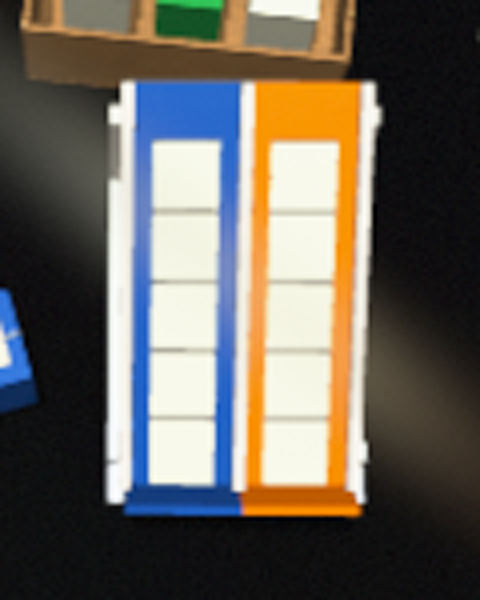

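View pics/scd.png

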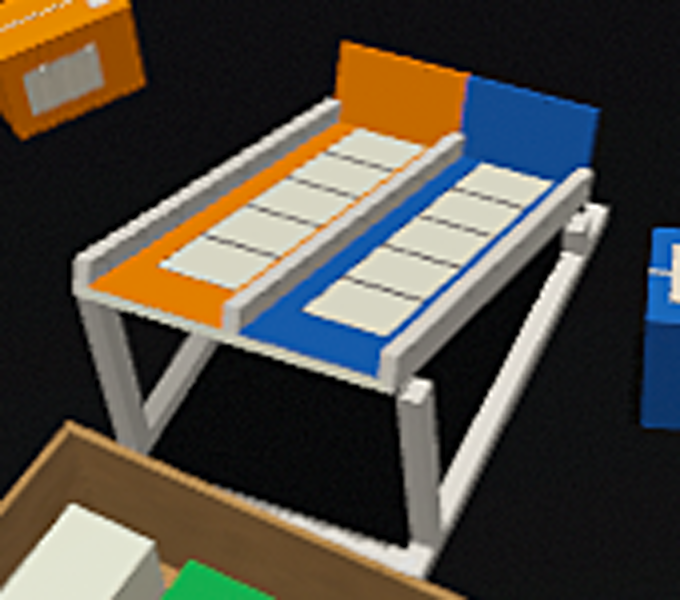

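```bash
cat > d.py <<'E'
from h import *
import pickle
from scipy.optimize import least_squares
pt,ps=pickle.load(open('p0.pkl','rb'))
a=np.radians(26);ca,sa=np.cos(a),np.sin(a)
def D(v):
    x,y,w=v; Rz=np.array([[np.cos(w),-np.sin(w),0],[np.sin(w),np.cos(w),0],[0,0,1]])
    return Rz@np.array([[ca,0,-sa],[0,1,0],[sa,0,ca]]),np.array([x,y,.032])
def W(v,P):
    R,t=D(v); return np.array(P)@R.T+t
F=290
top=[((F,78,0),(134,82)),((F,4,0),(241,82)),((F,-4,0),(254,82)),((F,-78,0),(361,82))]
scn=[((F,78,0),(385,380)),((F,4,0),(245,328)),((F,-4,0),(222,325)),((F,-78,0),(92,290)),((0,0,50),(468,75)),((0,86,50),(600,108)),((0,-86,50),(342,40)),((F,0,14),(233,298))]
T=np.array([u for _,u in top])/4.+[300,110]-.375; S=np.array([u for _,u in scn])/4.+[180,140]-.375
Tm=np.array([m for m,_ in top])/1e3; Sm=np.array([m for m,_ in scn])/1e3
if __name__=='__main__':
    ft=lambda v:(proj(pt,W(v,Tm))-T).ravel(); fs=lambda v:(proj(ps,W(v,Sm))-S).ravel()
    for f in (ft,fs,lambda v:np.r_[ft(v),fs(v)]):
        o=least_squares(f,[.45,-.05,0]); print(np.round(o.x,4),np.degrees(o.x[2])); print(np.round(o.fun.reshape(-1,2),1).tolist())
    v=o.x
    for p,n,c in [(pt,'topd1',(300,110,420,260)),(ps,'scd1',(180,140,350,290))]:
        im=cv2.resize(p['pixels'][c[1]:c[3],c[0]:c[2],::-1],None,fx=4,fy=4,interpolation=cv2.INTER_CUBIC)
        def L(A,B,col):
            q=(proj(p,W(v,np.array([A,B])/1e3))+.375-[c[0],c[1]])*4
            cv2.line(im,tuple(map(int,q[0])),tuple(map(int,q[1])),col,1)
        for y in(-86,-78,-4,4,78,86): L((0,y,0),(F,y,0),(0,255,0)); L((0,y,14),(F,y,14),(0,0,255))
        L((F,-86,0),(F,86,0),(0,255,0)); L((0,-86,50),(0,86,50),(255,0,255)); L((0,-86,0),(0,86,0),(0,255,0))
        cv2.imwrite(f'pics/{n}.png',im)
E
python3 d.py
```

```text
[ 0.4547 -0.0452  0.1078] 6.177404722575318
[[0.1, 0.0], [0.2, -0.0], [-0.2, -0.0], [-0.1, 0.0]]
[ 0.4511 -0.0395  0.1055] 6.045620844343291
[[-0.6, -1.3], [-1.0, 0.7], [1.0, 0.3], [-0.0, -1.4], [0.0, -0.1], [1.0, 0.6], [-1.2, 0.1], [0.8, 1.1]]
[ 0.4516 -0.0396  0.1004] 5.752066726475878
[[-1.4, 0.6], [-1.2, 0.8], [-1.6, 0.8], [-1.5, 1.0], [-1.6, -1.2], [-1.9, 0.7], [0.2, 0.3], [-0.7, -1.5], [-0.1, 0.1], [0.8, 0.9], [-1.3, 0.2], [-0.1, 1.1]]
```

View pics/topd1.png

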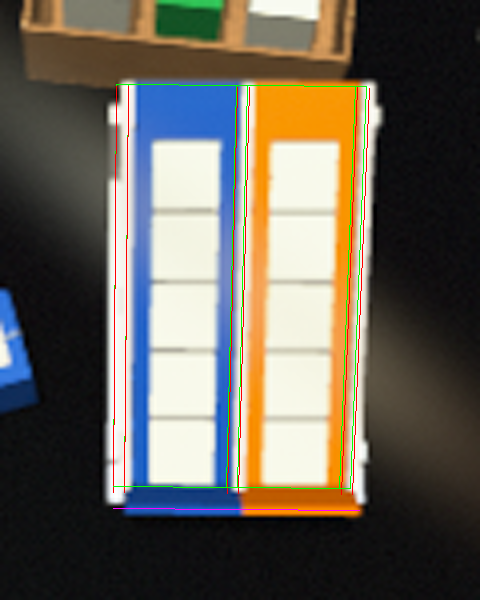

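View pics/scd1.png

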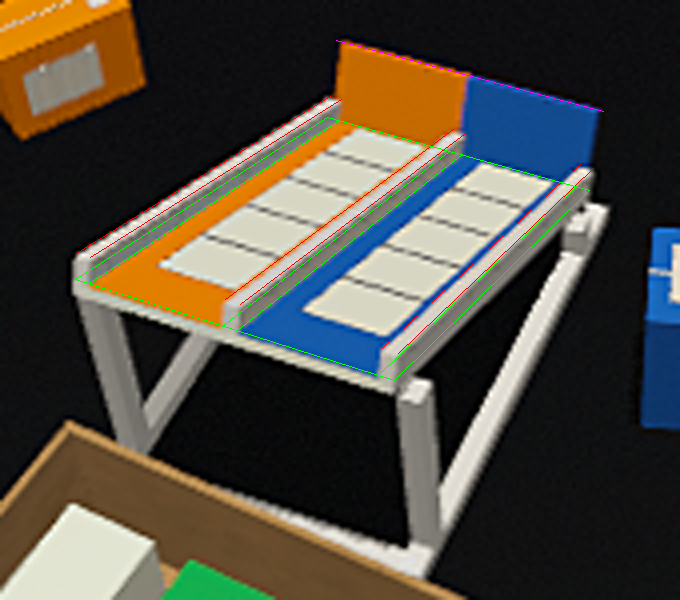

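```bash
cat >> h.py <<'E'
def plan(target,ytool=None,n=None,vmax=.045):
    """target TCP world; ytool: desired angle (deg, mod 180) of tool y. prints rows"""
    s=r.sense(); R=np.array(s['ee_rot']); p=np.array(s['tcp_pos']); d=np.array(target)-p
    print('t',round(s['time_s'],2),'tcp',np.round(p,4),'tilt',np.round(R[:,0],4),'F',np.round(s['wrist_force'],1),'w',round(s['gripper_width'],3))
    yaw=np.degrees(np.arctan2(R[1,1],R[0,1])); dy=0 if ytool is None else (ytool-yaw+90)%180-90
    k=n or max(1,int(np.ceil(max(np.linalg.norm(d)/vmax,abs(dy)/8))))
    print('yaw',round(yaw,2),'dyaw',round(dy,2),'rows',k)
    print('total tool shift now',np.round(R.T@d,4))
    out=[]
    for i in range(k):
        a=np.radians(dy*i/k);Rz=np.array([[np.cos(a),-np.sin(a),0],[np.sin(a),np.cos(a),0],[0,0,1]])
        out.append(np.round((Rz@R).T@d/k,3).tolist())
    print(out, 'twist each',round(-dy/k,2))
E
python3 - <<'E'
from h import *
import pickle
pt,ps=pickle.load(open('p0.pkl','rb'))
# big carton fit from blue mask by colour
for p,lo in((pt,(262,180,312,222)),(ps,(338,192,402,252))):
    im=p['pixels'].astype(int); m=np.zeros((400,640),np.uint8)
    sub=im[lo[1]:lo[3],lo[0]:lo[2]]; m[lo[1]:lo[3],lo[0]:lo[2]]=(sub.max(2)>60)
    if p is pt: mt=m.astype(np.float32)
    else: ms=m.astype(np.float32)
xy=onz(pt,(286,202),.05)[0][:2]; print(xy)
b=None
for y0 in np.arange(0,180,30):
    f=lambda v:-sum(iou(p,m,box(v[0],v[1],v[2],.09*v[3],.05*v[3],.07*v[3])) for p,m in((pt,mt),(ps,ms)))
    v0=np.array([*xy,np.radians(y0),1.3]); S=np.vstack([v0]+[v0+e for e in np.diag([.02,.02,.3,.2])])
    o=minimize(f,v0,method='Nelder-Mead',options=dict(initial_simplex=S,maxiter=200))
    if b is None or o.fun<b.fun:b=o
print(b.x,np.degrees(b.x[2])%180,b.fun/2)
print(np.round(box(b.x[0],b.x[1],b.x[2],.09*b.x[3],.05*b.x[3],.07*b.x[3])[::2],3), .07*b.x[3])
plan((.433,.317,.237),96)
E
```

```text
[0.51242996 0.17639612]
[0.51274535 0.18118207 1.97173232 1.32946132] 112.97194029482088 -0.9455348253250122
[[0.567 0.139 0.   ]
 [0.505 0.113 0.   ]
 [0.52  0.249 0.   ]
 [0.459 0.223 0.   ]] 0.09306229220493688
t 1.25 tcp [0.1496 0.6068 0.2366] tilt [ 0. -0. -1.] F [-0.3 -0.3  0.6] w 1.0
yaw -103.86 dyaw 19.86 rows 10
total tool shift now [-0.0004  0.2135 -0.3445]
[[-0.0, 0.021, -0.034], [-0.0, 0.023, -0.034], [-0.0, 0.024, -0.033], [-0.0, 0.025, -0.032], [-0.0, 0.026, -0.031], [-0.0, 0.027, -0.03], [-0.0, 0.028, -0.029], [-0.0, 0.029, -0.028], [-0.0, 0.03, -0.027], [-0.0, 0.031, -0.026]] twist each -1.99
```

Call:
{"name": "apply_moves", "arguments": {"xyz": [[0,0.021,-0.034],[0,0.023,-0.034],[0,0.024,-0.033],[0,0.025,-0.032],[0,0.026,-0.031],[0,0.027,-0.03],[0,0.028,-0.029],[0,0.029,-0.028],[0,0.03,-0.027],[0,0.031,-0.026],[0,0,0]], "twist": [-2,-2,-2,-2,-2,-2,-2,-2,-2,-2,0], "claw": [1,1,1,1,1,1,1,1,1,1,1]}}

```text
time_s: 2.35
tcp_pos: [0.4433, 0.3096, 0.237]
ee_rot: [[0.003, 0.127, -0.992], [0.003, -0.992, -0.127], [-1.0, -0.003, -0.003]]
wrist_force: [-1.1, 0.3, -0.1]
gripper_width: 0.998
```

Run:
```python
from h import *
p=imaging.capture('wrist'); save(p,'w1')
R=imaging.regions_of('blue_carton',p)
for d in R: print(d['p'],d['centre'],d['mask'].sum())
q=proj(p,box(.433,.317,np.radians(6))); print(np.round(q).tolist())
L=[d for d in R if np.linalg.norm(np.array(d['centre'])-q.mean(0))<60]
if L:
    x,f=fit([(p,L[0]['mask'].astype(np.float32))],(.433,.317)); print(x,np.degrees(x[2])%180,f)
plan((.433,.317,.237),96)
```

```text
0.93 [210.2, 140.9] 2309
0.77 [470.8, 129.3] 13121
0.57 [308.4, 189.5] 5287
[[332.0, 219.0], [335.0, 242.0], [290.0, 218.0], [284.0, 241.0], [335.0, 142.0], [339.0, 151.0], [290.0, 141.0], [284.0, 150.0]]
[0.43358157 0.3192335  3.23985428] 5.629976287279817 -0.9791308045387268
t 2.45 tcp [0.4415 0.3118 0.237 ] tilt [ 0.0027  0.0039 -1.    ] F [-0.9 -0.3 -0.2] w 0.997
yaw -82.55 dyaw -1.45 rows 1
total tool shift now [ 0.     -0.0062  0.0078]
[[0.0, -0.006, 0.008]] twist each 1.45
```

View pics/w1.png

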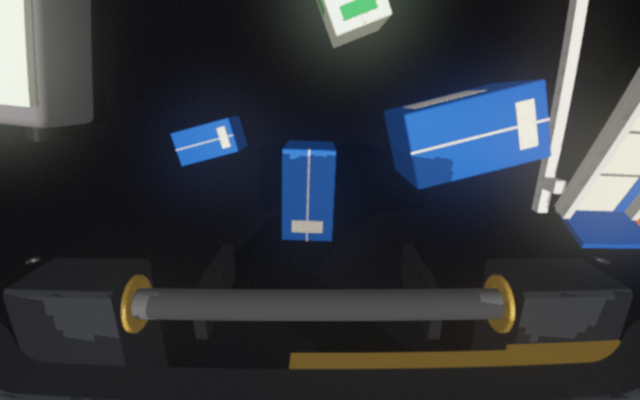

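Run:
```python
from h import *
plan((.430,.319,.12),95.6,n=3)
```

```text
t 2.45 tcp [0.4415 0.3118 0.237 ] tilt [ 0.0027  0.0039 -1.    ] F [-0.9 -0.3 -0.2] w 0.997
yaw -82.55 dyaw -1.85 rows 3
total tool shift now [ 0.117  -0.0082  0.0109]
[[0.039, -0.003, 0.004], [0.039, -0.003, 0.004], [0.039, -0.003, 0.004]] twist each 0.62
```

Call:
{"name": "apply_moves", "arguments": {"xyz": [[0.03,-0.004,0.005],[0.03,-0.004,0.005],[0.03,0,0],[0.027,0,0],[0,0,0]], "twist": [0.9,0.9,0,0,0], "claw": [1,1,1,1,1]}}

```text
time_s: 2.95
tcp_pos: [0.4284, 0.3254, 0.119]
ee_rot: [[0.007, 0.104, -0.995], [0.01, -0.995, -0.103], [-1.0, -0.009, -0.008]]
wrist_force: [-0.4, -0.7, -0.2]
gripper_width: 0.999
```

Run:
```python
from h import *
plan((.430,.319,.047),95.6,n=3)
```

```text
t 2.95 tcp [0.4284 0.3254 0.119 ] tilt [ 0.0072  0.01   -0.9999] F [-0.4 -0.7 -0.2] w 0.999
yaw -84.06 dyaw -0.34 rows 3
total tool shift now [ 0.072   0.0072 -0.0003]
[[0.024, 0.002, -0.0], [0.024, 0.002, -0.0], [0.024, 0.002, -0.0]] twist each 0.11
```

Call:
{"name": "apply_moves", "arguments": {"xyz": [[0.02,0.004,0],[0.02,0.003,0],[0.016,0,0],[0.012,0,0],[0.003,0,0],[0,0,0]], "twist": [0,0,0,0,0,0], "claw": [1,1,1,1,1,1]}}

```text
time_s: 3.55
tcp_pos: [0.4307, 0.3282, 0.0531]
ee_rot: [[0.016, 0.114, -0.993], [0.019, -0.993, -0.114], [-1.0, -0.017, -0.019]]
wrist_force: [1.2, 0.2, -0.1]
gripper_width: 1.001
```

Run:
```python
from h import *
plan((.430,.319,.047),95.6,n=1)
p=imaging.capture('wrist'); save(p,'w2')
```

```text
t 3.55 tcp [0.4307 0.3282 0.0531] tilt [ 0.0165  0.0193 -0.9997] F [ 1.2  0.2 -0.1] w 1.001
yaw -83.43 dyaw -0.97 rows 1
total tool shift now [0.0059 0.0092 0.0019]
[[0.006, 0.009, 0.002]] twist each 0.97
```

View pics/w2.png

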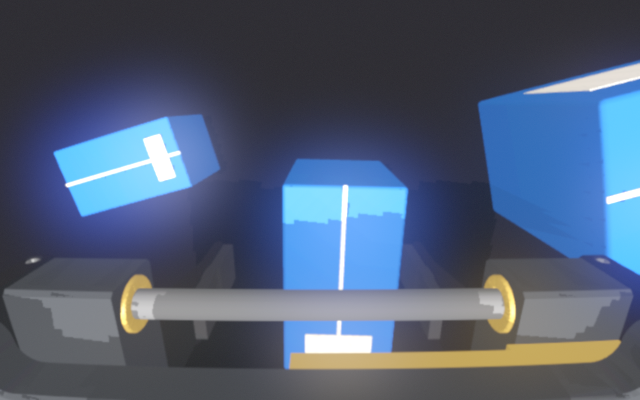

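Call:
{"name": "apply_moves", "arguments": {"xyz": [[0.003,0.005,0.001],[0.002,0.004,0.001],[0,0,0]], "twist": [0.5,0.5,0], "claw": [1,1,1]}}

```text
time_s: 3.9
tcp_pos: [0.4306, 0.3197, 0.0499]
ee_rot: [[0.019, 0.096, -0.995], [0.023, -0.995, -0.095], [-1.0, -0.021, -0.021]]
wrist_force: [-0.2, 0.7, 0.7]
gripper_width: 1.001
```

Run:
```python
from h import *
plan((.430,.319,.047),95.6,n=1)
```

```text
t 3.9 tcp [0.4306 0.3197 0.0499] tilt [ 0.0193  0.0229 -0.9995] F [-0.2  0.7  0.7] w 1.001
yaw -84.49 dyaw 0.09 rows 1
total tool shift now [0.0029 0.0007 0.0007]
[[0.003, 0.001, 0.001]] twist each -0.09
```

Call:
{"name": "apply_moves", "arguments": {"xyz": [[0.003,0,0],[0,0,0],[0,0,0],[0,0,0],[0,0,0],[0,0,0]], "twist": [0,0,0,0,0,0], "claw": [0,0,0,0,0,0]}}

```text
time_s: 4.5
tcp_pos: [0.431, 0.3195, 0.0472]
ee_rot: [[0.02, 0.095, -0.995], [0.023, -0.995, -0.095], [-1.0, -0.021, -0.022]]
wrist_force: [0.6, -0.5, 0.4]
gripper_width: 0.571
```

Run:
```python
from h import *
plan((.430,.319,.047),95.6,n=1)
```

```text
t 4.5 tcp [0.431  0.3195 0.0472] tilt [ 0.0199  0.0232 -0.9995] F [ 0.6 -0.5  0.4] w 0.571
yaw -84.52 dyaw 0.12 rows 1
total tool shift now [0.0002 0.0004 0.0011]
[[0.0, 0.0, 0.001]] twist each -0.12
```

Call:
{"name": "apply_moves", "arguments": {"xyz": [[-0.02,0,0],[-0.04,0,0],[-0.04,0,0],[-0.04,0,0],[-0.04,0,0],[-0.04,0,0],[-0.03,0,0],[0,0,0]], "twist": [0,0,0,0,0,0,0,0], "claw": [0,0,0,0,0,0,0,0]}}

```text
time_s: 5.3
tcp_pos: [0.4242, 0.3119, 0.3029]
ee_rot: [[0.012, 0.094, -0.996], [0.016, -0.995, -0.093], [-1.0, -0.015, -0.013]]
wrist_force: [-0.3, 0.7, -0.2]
gripper_width: 0.568
```

Run:
```python
from h import *
a=np.radians(6);w=np.radians(26)
x,y=.19*np.cos(w),.041
tx,ty=.4525+np.cos(a)*x-np.sin(a)*y,-.042+np.sin(a)*x+np.cos(a)*y
print(tx,ty)
plan((tx,ty,.29),96)
```

```text
0.618049701115548 0.016625814196315147
t 5.3 tcp [0.4242 0.3119 0.3029] tilt [ 0.0118  0.0158 -0.9998] F [-0.3  0.7 -0.2] w 0.568
yaw -84.63 dyaw 0.63 rows 8
total tool shift now [ 0.0105  0.3123 -0.1652]
[[0.001, 0.039, -0.021], [0.001, 0.039, -0.021], [0.001, 0.039, -0.021], [0.001, 0.039, -0.02], [0.001, 0.039, -0.02], [0.001, 0.039, -0.02], [0.001, 0.039, -0.02], [0.001, 0.039, -0.02]] twist each -0.08
```

Call:
{"name": "apply_moves", "arguments": {"xyz": [[0,0.03,-0.015],[0,0.039,-0.02],[0,0.039,-0.021],[0,0.039,-0.021],[0,0.039,-0.021],[0,0.039,-0.021],[0,0.039,-0.021],[0,0.03,-0.015],[0,0,0]], "twist": [0,0,0,0,0,0,0,0,0], "claw": [0,0,0,0,0,0,0,0,0]}}

```text
time_s: 6.2
tcp_pos: [0.6076, 0.0247, 0.2865]
ee_rot: [[-0.008, 0.098, -0.995], [0.016, -0.995, -0.098], [-1.0, -0.016, 0.006]]
wrist_force: [-0.9, 0.3, -2.4]
gripper_width: 0.577
```

Run:
```python
from h import *
plan((.618,.0166,.29),96)
import pickle
P=[]
for n in('wrist','top','scene'):
    p=imaging.capture(n); save(p,n[0]+'3'); P.append(p)
pickle.dump(P,open('p3.pkl','wb'))
```

```text
t 6.2 tcp [0.6076 0.0247 0.2865] tilt [-0.0079  0.0157 -0.9998] F [-0.9  0.3 -2.4] w 0.577
yaw -84.4 dyaw 0.4 rows 1
total tool shift now [-0.0037  0.009  -0.0096]
[[-0.004, 0.009, -0.01]] twist each -0.4
```

View pics/w3.png

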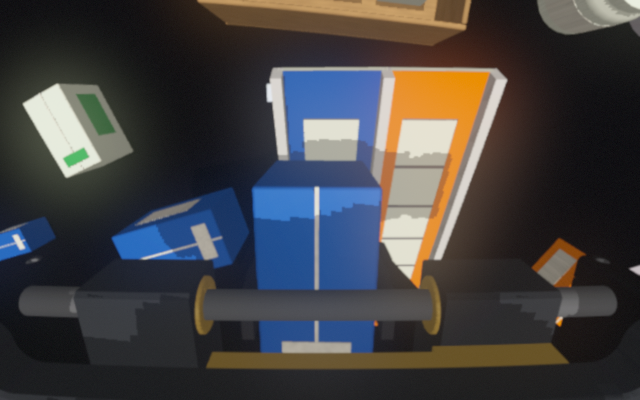

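View pics/s3.png

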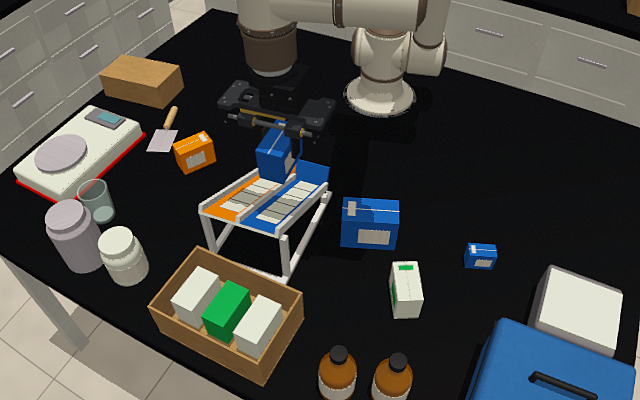

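View pics/t3.png

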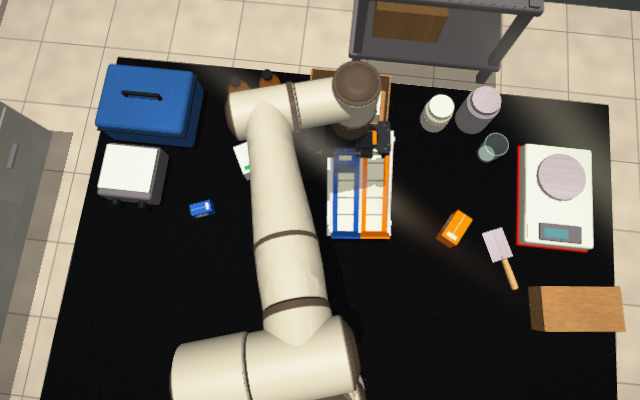

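Run:
```python
from h import *
import pickle
p=pickle.load(open('p3.pkl','rb'))[0]
cv2.imwrite('pics/w3c.png',cv2.resize(p['pixels'][55:255,255:515,::-1],None,fx=3,fy=3,interpolation=cv2.INTER_CUBIC))
```

```text
(no output)
```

View pics/w3c.png

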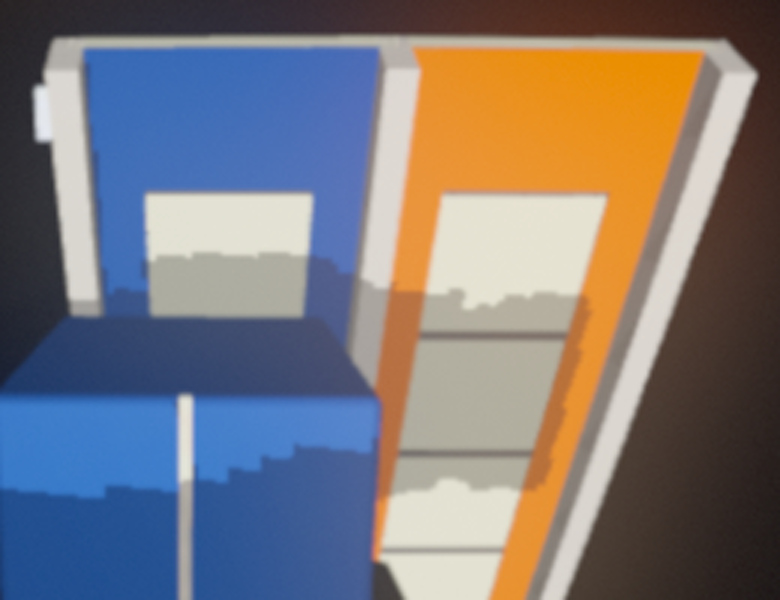

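```bash
cat > d3.py <<'E'
from d import *
P=pickle.load(open('p3.pkl','rb'))
p=P[0]
pts=[((F,78,0),(84,48)),((F,4,0),(380,48)),((F,-4,0),(413,48)),((F,-78,0),(705,52)),((F,86,14),(45,70)),((F,78,14),(84,70)),((F,4,14),(383,68)),((F,-4,14),(420,68)),((F,-78,14),(725,70)),((F,-86,14),(757,75))]
M=np.array([a for a,_ in pts])/1e3; U=np.array([b for _,b in pts])/3.+[255,55]-.33
# edge line orange floor right at crop (490,600): residual = horizontal distance
def f(v):
    q=proj(p,W(v,M))-U
    e=proj(p,W(v,np.array([[.05,-.078,0],[.2,-.078,0]]))); 
    tgt=np.array([490,600])/3+[255,55]-.33
    k=(tgt[1]-e[0,1])/(e[1,1]-e[0,1]); return np.r_[q.ravel(),e[0,0]+k*(e[1,0]-e[0,0])-tgt[0]]
o=least_squares(f,[.45,-.04,.1]); print(np.round(o.x,4),np.degrees(o.x[2]),np.round(o.fun,1))
# held carton in all: bottom/top position from wrist
E
python3 d3.py
```

```text
[ 0.4527 -0.0356  0.0855] 4.900473379015168 [-0.2 -2.  -0.3 -0.8 -0.7 -0.6 -0.9  0.9 -0.1 -1.8 -2.1 -1.8  0.9  0.2
 -0.3  0.5 -0.9  2.7 -0.9  1.4  8.5]
```

```bash
sed -i 's/490,600\])/526,600])/' d3.py; python3 d3.py
```

```text
[ 0.4531 -0.0403  0.1022] 5.855721857106 [ 0.2 -0.1  0.1 -0.5 -0.3 -0.5 -0.3 -0.8  0.5  0.4 -1.5  0.2  1.5  0.5
  0.3  0.5 -0.1  0.9 -0.  -0.5 -0.7]
```

Run:
```python
from h import *
plan((.6005,.0155,.20),95.9,n=4)
```

```text
t 6.35 tcp [0.6061 0.0281 0.2877] tilt [-0.007   0.0167 -0.9998] F [ 0.3  0.8 -1.6] w 0.573
yaw -84.13 dyaw 0.03 rows 4
total tool shift now [0.0875 0.0135 0.0064]
[[0.022, 0.003, 0.002], [0.022, 0.003, 0.002], [0.022, 0.003, 0.002], [0.022, 0.003, 0.002]] twist each -0.01
```

Call:
{"name": "apply_moves", "arguments": {"xyz": [[0.02,0.007,0.002],[0.022,0.006,0.002],[0.022,0.005,0.002],[0.018,0.003,0.001],[0,0,0]], "twist": [0,0,0,0,0], "claw": [0,0,0,0,0]}}

```text
time_s: 6.85
tcp_pos: [0.5976, 0.0148, 0.2041]
ee_rot: [[-0.005, 0.113, -0.994], [0.019, -0.993, -0.113], [-1.0, -0.02, 0.003]]
wrist_force: [-0.3, 0.4, -1.6]
gripper_width: 0.574
```

Run:
```python
from h import *
plan((.6005,.0155,.185),95.9,n=2)
p=imaging.capture('scene'); cv2.imwrite('pics/s4.png',cv2.resize(p['pixels'][60:260,170:370,::-1],None,fx=3,fy=3,interpolation=cv2.INTER_CUBIC))
```

```text
t 6.85 tcp [0.5976 0.0148 0.2041] tilt [-0.0048  0.0193 -0.9998] F [-0.3  0.4 -1.6] w 0.574
yaw -83.54 dyaw -0.56 rows 2
total tool shift now [ 0.0191  0.     -0.003 ]
[[0.01, 0.0, -0.002], [0.01, 0.0, -0.002]] twist each 0.28
```

View pics/s4.png

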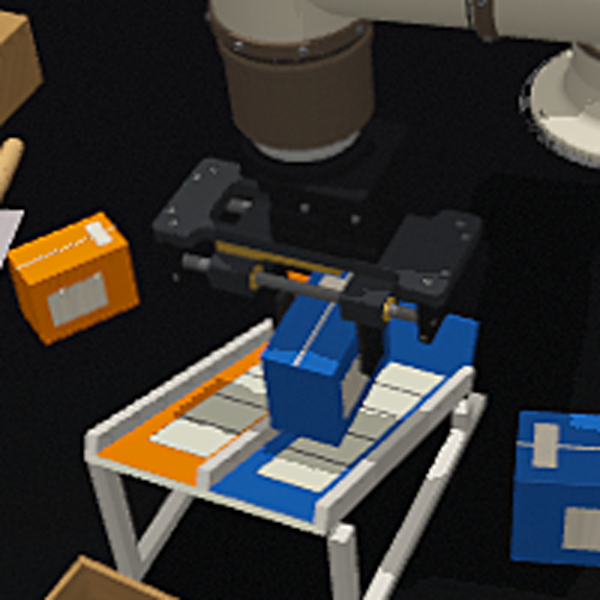

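Call:
{"name": "apply_moves", "arguments": {"xyz": [[0.01,0.001,-0.002],[0.009,0.001,-0.001],[0.005,0.001,0],[0,0,0]], "twist": [0.3,0.3,0,0], "claw": [0,0,0,0]}}

```text
time_s: 7.3
tcp_pos: [0.6039, 0.0154, 0.1836]
ee_rot: [[0.005, 0.106, -0.994], [0.021, -0.994, -0.106], [-1.0, -0.02, -0.007]]
wrist_force: [0.2, -0.7, -2.0]
gripper_width: 0.574
```

Run:
```python
from h import *
plan((.6005,.0155,.177),95.9,n=2)
```

```text
t 7.3 tcp [0.6039 0.0154 0.1836] tilt [ 0.005   0.0206 -0.9998] F [ 0.2 -0.7 -2. ] w 0.574
yaw -83.93 dyaw -0.17 rows 2
total tool shift now [ 0.0066 -0.0004  0.0034]
[[0.003, -0.0, 0.002], [0.003, -0.0, 0.002]] twist each 0.09
```

Call:
{"name": "apply_moves", "arguments": {"xyz": [[0.004,0,0.001],[0.004,0,0.001],[0.003,0,0]], "twist": [0,0,0], "claw": [0,0,0]}}

```text
time_s: 7.6
tcp_pos: [0.6016, 0.0147, 0.1758]
ee_rot: [[0.006, 0.107, -0.994], [0.019, -0.994, -0.107], [-1.0, -0.018, -0.008]]
wrist_force: [-8.3, 0.6, 12.8]
gripper_width: 0.571
```

Call:
{"name": "apply_moves", "arguments": {"xyz": [[0.003,0,0],[0.003,0,0]], "twist": [0,0], "claw": [0,0]}}

```text
time_s: 7.8
tcp_pos: [0.601, 0.0145, 0.1751]
ee_rot: [[0.008, 0.109, -0.994], [0.018, -0.994, -0.109], [-1.0, -0.017, -0.009]]
wrist_force: [-7.3, 1.5, 11.1]
gripper_width: 0.573
```

Run:
```python
from h import *
plan((.6005,.0155,.177),95.9,n=2)
p=imaging.capture('scene'); cv2.imwrite('pics/s5.png',cv2.resize(p['pixels'][60:260,170:370,::-1],None,fx=3,fy=3,interpolation=cv2.INTER_CUBIC))
```

```text
t 7.8 tcp [0.601  0.0145 0.1751] tilt [ 0.0075  0.0178 -0.9998] F [-7.3  1.5 11.1] w 0.573
yaw -83.74 dyaw -0.36 rows 2
total tool shift now [-0.0019 -0.0011  0.0004]
[[-0.001, -0.001, 0.0], [-0.001, -0.001, 0.0]] twist each 0.18
```

View pics/s5.png

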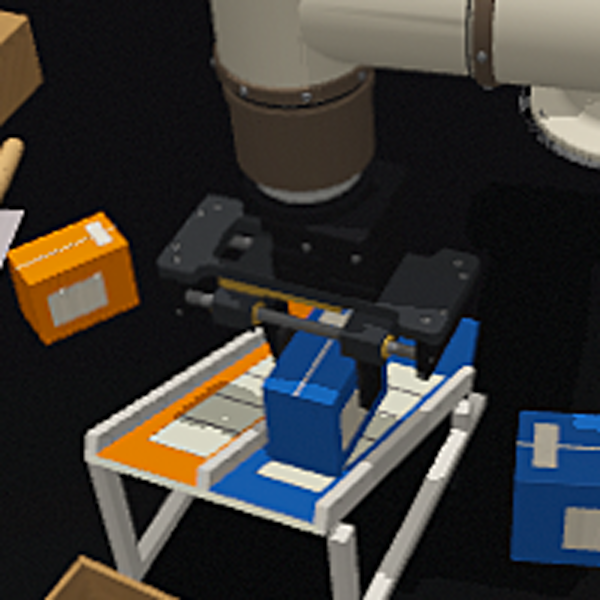

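Call:
{"name": "apply_moves", "arguments": {"xyz": [[0.006,0,-0.001],[0.006,0,-0.001]], "twist": [0,0], "claw": [0,0]}}

```text
time_s: 8.05
tcp_pos: [0.5988, 0.0141, 0.1694]
ee_rot: [[0.002, 0.11, -0.994], [0.016, -0.994, -0.11], [-1.0, -0.016, -0.003]]
wrist_force: [-11.8, 2.8, 13.6]
gripper_width: 0.575
```

Call:
{"name": "apply_moves", "arguments": {"xyz": [[0.006,0,-0.002],[0.006,0,-0.002]], "twist": [0,0], "claw": [0,0]}}

```text
time_s: 8.25
tcp_pos: [0.5972, 0.014, 0.163]
ee_rot: [[-0.007, 0.112, -0.994], [0.014, -0.994, -0.112], [-1.0, -0.015, 0.006]]
wrist_force: [-11.2, 1.9, 14.0]
gripper_width: 0.574
```

Run:
```python
from h import *
plan((.6005,.0155,.16),95.9,n=2)
p=imaging.capture('scene'); cv2.imwrite('pics/s6.png',cv2.resize(p['pixels'][60:260,170:370,::-1],None,fx=3,fy=3,interpolation=cv2.INTER_CUBIC))
```

```text
t 8.25 tcp [0.5972 0.014  0.163 ] tilt [-0.0074  0.0138 -0.9999] F [-11.2   1.9  14. ] w 0.574
yaw -83.59 dyaw -0.51 rows 2
total tool shift now [ 0.003  -0.0011 -0.0035]
[[0.002, -0.001, -0.002], [0.002, -0.001, -0.002]] twist each 0.26
```

View pics/s6.png

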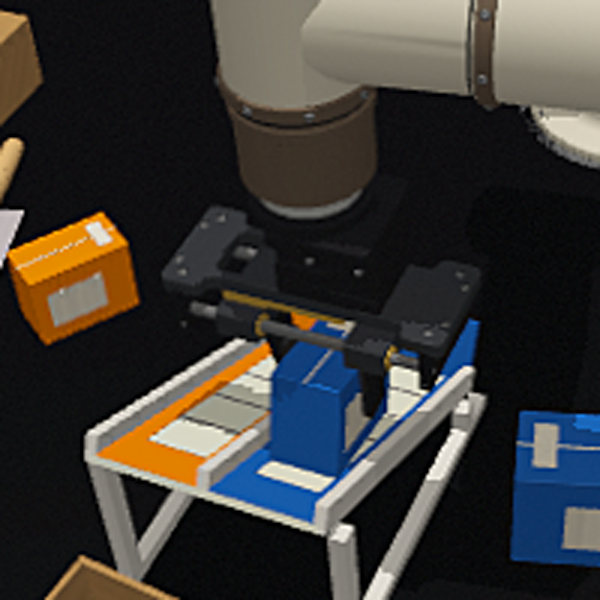

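Call:
{"name": "apply_moves", "arguments": {"xyz": [[0.006,0,-0.003],[0.005,0,-0.002]], "twist": [0,0], "claw": [0,0]}}

```text
time_s: 8.5
tcp_pos: [0.5962, 0.014, 0.1572]
ee_rot: [[-0.017, 0.113, -0.993], [0.012, -0.994, -0.113], [-1.0, -0.013, 0.016]]
wrist_force: [-12.2, 2.6, 14.5]
gripper_width: 0.574
```

Run:
```python
from h import *
plan((.6005,.0155,.155),95.9,n=2)
p=imaging.capture('scene'); cv2.imwrite('pics/s7.png',cv2.resize(p['pixels'][110:260,220:370,::-1],None,fx=4,fy=4,interpolation=cv2.INTER_CUBIC))
```

```text
t 8.5 tcp [0.5962 0.014  0.1572] tilt [-0.0173  0.0115 -0.9998] F [-12.2   2.6  14.5] w 0.574
yaw -83.52 dyaw -0.58 rows 2
total tool shift now [ 0.0021 -0.001  -0.0044]
[[0.001, -0.001, -0.002], [0.001, -0.001, -0.002]] twist each 0.29
```

View pics/s7.png

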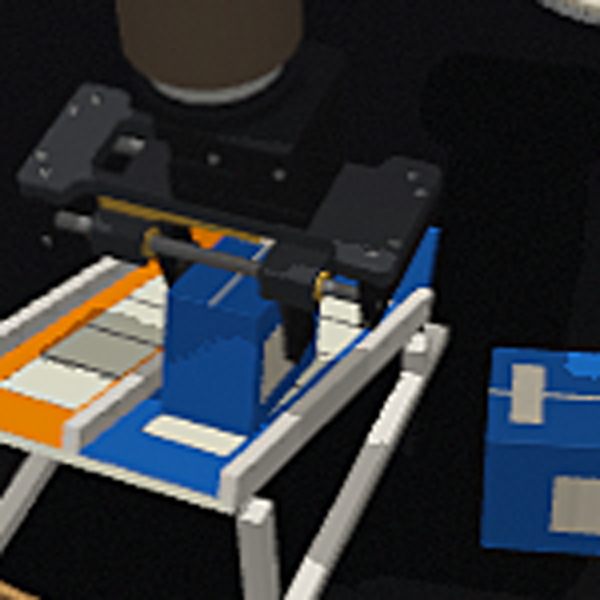

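Call:
{"name": "apply_moves", "arguments": {"xyz": [[0.006,0,-0.002]], "twist": [0], "claw": [0]}}

```text
time_s: 8.65
tcp_pos: [0.5958, 0.0139, 0.1542]
ee_rot: [[-0.021, 0.114, -0.993], [0.011, -0.993, -0.114], [-1.0, -0.013, 0.019]]
wrist_force: [-12.8, 2.5, 15.1]
gripper_width: 0.578
```

Call:
{"name": "apply_moves", "arguments": {"xyz": [[0.005,0,-0.002]], "twist": [0], "claw": [0]}}

```text
time_s: 8.75
tcp_pos: [0.5954, 0.0139, 0.1521]
ee_rot: [[-0.024, 0.114, -0.993], [0.01, -0.993, -0.114], [-1.0, -0.012, 0.023]]
wrist_force: [-12.2, 1.7, 15.5]
gripper_width: 0.572
```

Run:
```python
from h import *
p=imaging.capture('scene'); cv2.imwrite('pics/s8.png',cv2.resize(p['pixels'][110:260,220:370,::-1],None,fx=4,fy=4,interpolation=cv2.INTER_CUBIC))
```

```text
(no output)
```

View pics/s8.png

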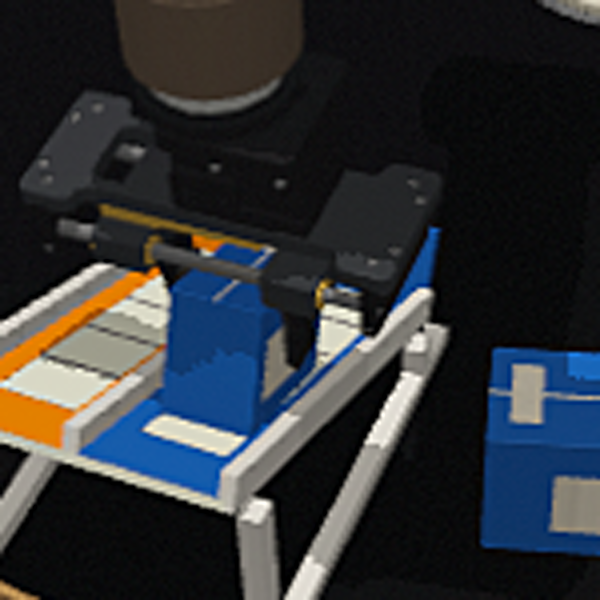

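Call:
{"name": "apply_moves", "arguments": {"xyz": [[-0.002,0,0],[0,0,0],[0,0,0],[-0.01,0,0],[-0.02,0,0],[-0.03,0,0],[-0.03,0,0],[-0.03,0,0]], "twist": [0,0,0,0,0,0,0,0], "claw": [1,1,1,1,1,1,1,1]}}

```text
time_s: 9.6
tcp_pos: [0.5976, 0.0119, 0.2758]
ee_rot: [[-0.03, 0.113, -0.993], [0.007, -0.993, -0.114], [-1.0, -0.011, 0.029]]
wrist_force: [0.6, 0.3, -0.7]
gripper_width: 0.998
```

Run:
```python
from h import *
plan((.4866,-.314,.28),60.4)
for n in('wrist','scene','top'):
    p=imaging.capture(n); save(p,n[0]+'9')
```

```text
t 9.6 tcp [0.5976 0.0119 0.2758] tilt [-0.0302  0.0074 -0.9995] F [ 0.6  0.3 -0.7] w 0.998
yaw -83.48 dyaw -36.12 rows 8
total tool shift now [-0.0032  0.3111  0.1474]
[[-0.0, 0.039, 0.018], [-0.001, 0.04, 0.015], [-0.001, 0.041, 0.012], [-0.001, 0.042, 0.009], [-0.001, 0.043, 0.005], [-0.001, 0.043, 0.002], [-0.001, 0.043, -0.001], [-0.001, 0.043, -0.005]] twist each 4.51
```

View pics/s9.png

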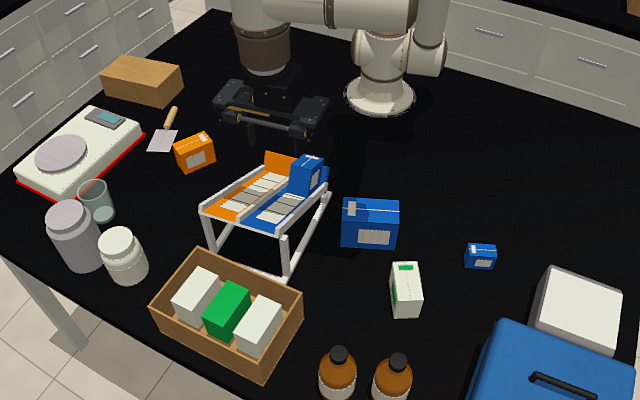

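View pics/t9.png

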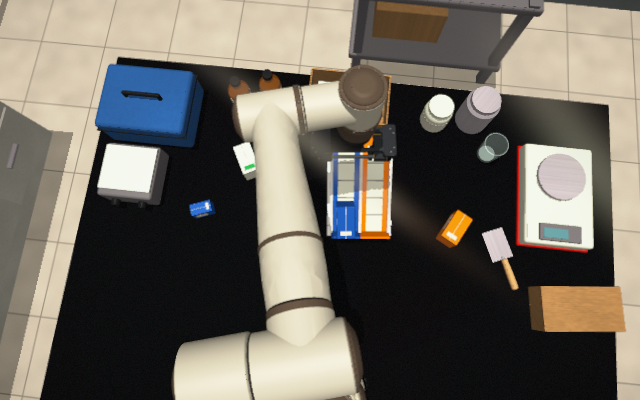

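Call:
{"name": "apply_moves", "arguments": {"xyz": [[0,0.03,0.014],[0,0.04,0.016],[0,0.041,0.013],[0,0.042,0.009],[0,0.043,0.006],[0,0.043,0.002],[0,0.043,-0.001],[0,0.03,-0.003],[0,0,0]], "twist": [4.5,4.5,4.5,4.5,4.5,4.5,4.5,4.5,0], "claw": [1,1,1,1,1,1,1,1,1]}}

```text
time_s: 10.65
tcp_pos: [0.484, -0.2997, 0.2695]
ee_rot: [[-0.037, -0.512, -0.858], [0.012, -0.859, 0.512], [-0.999, 0.009, 0.038]]
wrist_force: [-0.2, 0.4, 0.5]
gripper_width: 0.998
```

Run:
```python
from h import *
p=imaging.capture('wrist'); save(p,'w10')
R=imaging.regions_of('orange_carton',p)
for d in R: print(d['p'],d['centre'],d['mask'].sum())
q=proj(p,box(.488,-.312,np.radians(150.4))); print(np.round(q).tolist())
L=[d for d in R if np.linalg.norm(np.array(d['centre'])-q.mean(0))<80]
if L:
    x,f=fit([(p,L[0]['mask'].astype(np.float32))],(.488,-.312)); print(x,np.degrees(x[2])%180,f)
plan((.488,-.312,.12),60.4,n=4)
print(r.sense()['joints'])
```

```text
0.82 [324.2, 156.8] 4546
[[301.0, 112.0], [299.0, 118.0], [344.0, 111.0], [350.0, 117.0], [304.0, 186.0], [302.0, 205.0], [344.0, 185.0], [349.0, 204.0]]
[ 0.4869782  -0.31175391 -0.5061759 ] 150.9982570989577 -0.983605682849884
t 10.75 tcp [ 0.4851 -0.2975  0.2696] tilt [-0.0366  0.0123 -0.9993] F [ 0.  -0.3  0.3] w 1.002
yaw -120.53 dyaw 0.93 rows 4
total tool shift now [ 0.1492  0.0099 -0.0155]
[[0.037, 0.002, -0.004], [0.037, 0.002, -0.004], [0.037, 0.002, -0.004], [0.037, 0.002, -0.004]] twist each -0.23
[-15.27425023  16.44244989  -2.97159585  -0.13225368 -72.79470152
  74.77879828]
```

View pics/w10.png

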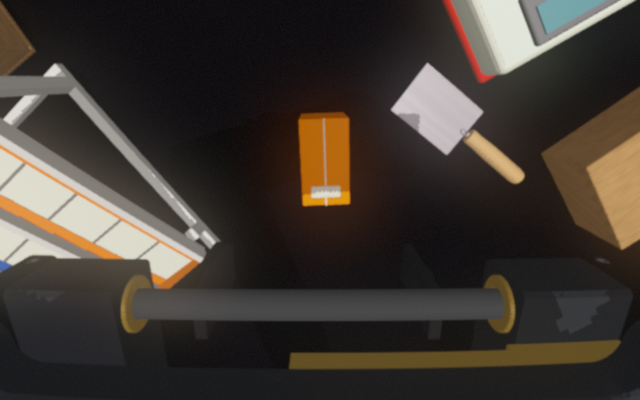

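Call:
{"name": "apply_moves", "arguments": {"xyz": [[0.03,0.004,-0.004],[0.04,0.005,-0.005],[0.04,0.004,-0.003],[0.035,0,0],[0.01,0,0],[0,0,0]], "twist": [-0.7,-0.7,0,0,0,0], "claw": [1,1,1,1,1,1]}}

```text
time_s: 11.35
tcp_pos: [0.4888, -0.3075, 0.1111]
ee_rot: [[-0.031, -0.473, -0.88], [0.01, -0.881, 0.473], [-0.999, 0.006, 0.033]]
wrist_force: [0.6, 0.7, 0.7]
gripper_width: 1.001
```

Run:
```python
from h import *
plan((.487,-.312,.047),61,n=3)
```

```text
t 11.35 tcp [ 0.4888 -0.3075  0.1111] tilt [-0.0315  0.0104 -0.9995] F [0.6 0.7 0.7] w 1.001
yaw -118.26 dyaw -0.74 rows 3
total tool shift now [ 0.0641  0.0044 -0.0026]
[[0.021, 0.001, -0.001], [0.021, 0.001, -0.001], [0.021, 0.001, -0.001]] twist each 0.25
```

Call:
{"name": "apply_moves", "arguments": {"xyz": [[0.02,0.002,-0.002],[0.02,0.002,-0.001],[0.016,0.001,0],[0.007,0,0],[0,0,0]], "twist": [0.3,0.3,0,0,0], "claw": [1,1,1,1,1]}}

```text
time_s: 11.85
tcp_pos: [0.4964, -0.3125, 0.0558]
ee_rot: [[-0.015, -0.475, -0.88], [0.003, -0.88, 0.475], [-1.0, 0.005, 0.015]]
wrist_force: [-0.1, -0.4, -0.1]
gripper_width: 0.996
```

Run:
```python
from h import *
plan((.487,-.312,.047),61,n=1)
```

```text
t 11.85 tcp [ 0.4964 -0.3125  0.0558] tilt [-0.0152  0.0028 -0.9999] F [-0.1 -0.4 -0.1] w 0.996
yaw -118.35 dyaw -0.65 rows 1
total tool shift now [0.009  0.004  0.0084]
[[0.009, 0.004, 0.008]] twist each 0.65
```

Call:
{"name": "apply_moves", "arguments": {"xyz": [[0.004,0.002,0.005],[0.004,0.002,0.005],[0.002,0,0.001],[0,0,0]], "twist": [0.4,0.3,0,0], "claw": [1,1,1,1]}}

```text
time_s: 12.25
tcp_pos: [0.4864, -0.311, 0.0495]
ee_rot: [[-0.008, -0.485, -0.874], [0.0, -0.875, 0.485], [-1.0, 0.004, 0.007]]
wrist_force: [-0.5, 0.3, -0.0]
gripper_width: 1.0
```

Run:
```python
from h import *
plan((.487,-.312,.047),61,n=1)
```

```text
t 12.25 tcp [ 0.4864 -0.311   0.0495] tilt [-8.2e-03  1.0e-04 -1.0e+00] F [-0.5  0.3 -0. ] w 1.0
yaw -119.01 dyaw 0.01 rows 1
total tool shift now [ 0.0025  0.0006 -0.0011]
[[0.003, 0.001, -0.001]] twist each -0.01
```

Tilt is nearly nil and the tool is centred; close and lift.

Call:
{"name": "apply_moves", "arguments": {"xyz": [[0.002,0,0],[0,0,0],[0,0,0],[0,0,0],[0,0,0],[0,0,0]], "twist": [0,0,0,0,0,0], "claw": [0,0,0,0,0,0]}}

```text
time_s: 12.85
tcp_pos: [0.4868, -0.3114, 0.048]
ee_rot: [[-0.007, -0.485, -0.875], [-0.001, -0.875, 0.485], [-1.0, 0.004, 0.006]]
wrist_force: [-0.1, 0.3, -0.0]
gripper_width: 0.574
```

Call:
{"name": "apply_moves", "arguments": {"xyz": [[-0.02,0,0],[-0.04,0,0],[-0.04,0,0],[-0.04,0,0],[-0.04,0,0],[-0.04,0,0],[-0.03,0,0],[0,0,0]], "twist": [0,0,0,0,0,0,0,0], "claw": [0,0,0,0,0,0,0,0]}}

```text
time_s: 13.65
tcp_pos: [0.4865, -0.3104, 0.3029]
ee_rot: [[-0.018, -0.487, -0.873], [0.005, -0.873, 0.487], [-1.0, 0.004, 0.018]]
wrist_force: [0.1, 0.5, -1.8]
gripper_width: 0.571
```

Run:
```python
from h import *
a=np.radians(5.9)
x,y=.155,-.041
t=(.453+np.cos(a)*x-np.sin(a)*y,-.041+np.sin(a)*x+np.cos(a)*y,.29); print(t)
plan(t,95.9)
```

```text
(np.float64(0.6113934306614391), np.float64(-0.0658499722997809), 0.29)
t 13.65 tcp [ 0.4865 -0.3104  0.3029] tilt [-0.0181  0.0052 -0.9998] F [ 0.1  0.5 -1.8] w 0.571
yaw -119.13 dyaw 35.03 rows 7
total tool shift now [ 0.0119 -0.2744  0.0098]
[[0.002, -0.039, 0.001], [0.002, -0.039, -0.002], [0.002, -0.039, -0.005], [0.002, -0.038, -0.009], [0.001, -0.037, -0.012], [0.001, -0.036, -0.015], [0.001, -0.035, -0.018]] twist each -5.0
```

Call:
{"name": "apply_moves", "arguments": {"xyz": [[0,-0.03,0.001],[0,-0.039,-0.002],[0,-0.039,-0.005],[0,-0.038,-0.009],[0,-0.037,-0.012],[0,-0.036,-0.015],[0,-0.035,-0.018],[0,-0.008,-0.004],[0,0,0]], "twist": [-5,-5,-5,-5,-5,-5,-5,0,0], "claw": [0,0,0,0,0,0,0,0,0]}}

```text
time_s: 14.55
tcp_pos: [0.6064, -0.0545, 0.2896]
ee_rot: [[-0.037, 0.121, -0.992], [0.011, -0.993, -0.122], [-0.999, -0.015, 0.035]]
wrist_force: [0.1, 0.2, -1.8]
gripper_width: 0.573
```

Run:
```python
from h import *
plan((.6114,-.0658,.2),95.9,n=4)
p=imaging.capture('wrist'); save(p,'w11')
p=imaging.capture('scene'); cv2.imwrite('pics/s11.png',cv2.resize(p['pixels'][60:260,170:370,::-1],None,fx=3,fy=3,interpolation=cv2.INTER_CUBIC))
```

```text
t 14.55 tcp [ 0.6064 -0.0545  0.2896] tilt [-0.0368  0.0109 -0.9993] F [ 0.1  0.2 -1.8] w 0.573
yaw -83.04 dyaw -1.06 rows 4
total tool shift now [ 0.0892  0.0132 -0.0067]
[[0.022, 0.003, -0.002], [0.022, 0.003, -0.002], [0.022, 0.003, -0.002], [0.022, 0.003, -0.002]] twist each 0.27
```

View pics/w11.png

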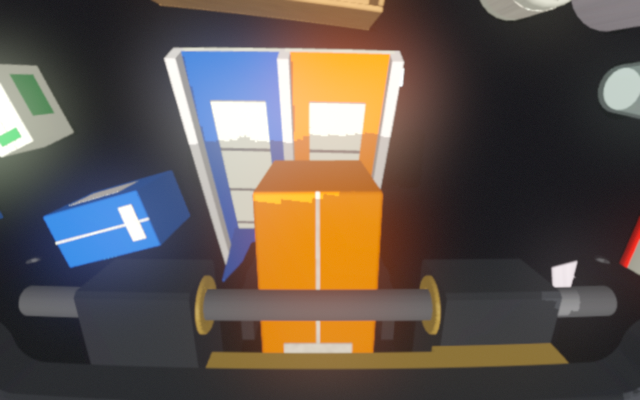

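View pics/s11.png

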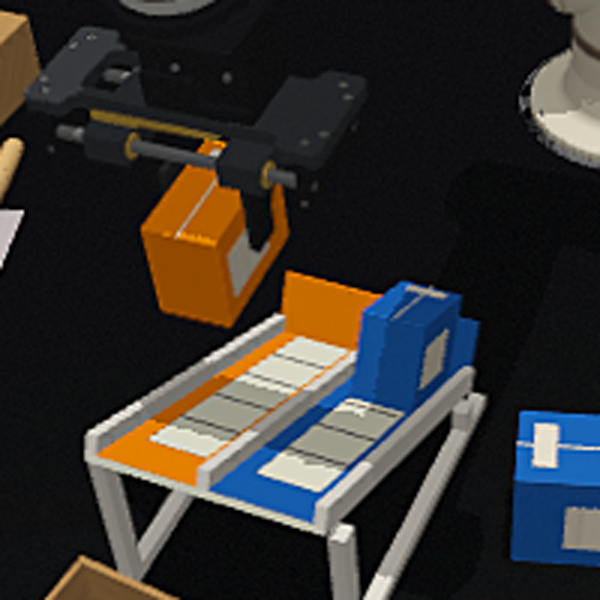

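Call:
{"name": "apply_moves", "arguments": {"xyz": [[0.02,0.006,-0.002],[0.022,0.006,-0.002],[0.022,0.005,-0.002],[0.018,0.003,0],[0,0,0]], "twist": [0.5,0.5,0,0,0], "claw": [0,0,0,0,0]}}

```text
time_s: 15.15
tcp_pos: [0.6082, -0.0827, 0.2062]
ee_rot: [[-0.035, 0.09, -0.995], [0.011, -0.996, -0.09], [-0.999, -0.014, 0.034]]
wrist_force: [-0.4, 0.2, -2.2]
gripper_width: 0.568
```

Run:
```python
from h import *
plan((.6114,-.0658,.186),95.9,n=2)
```

```text
t 15.15 tcp [ 0.6082 -0.0827  0.2062] tilt [-0.0352  0.0107 -0.9993] F [-0.4  0.2 -2.2] w 0.568
yaw -84.86 dyaw 0.76 rows 2
total tool shift now [ 0.0203 -0.0162 -0.0054]
[[0.01, -0.008, -0.003], [0.01, -0.008, -0.003]] twist each -0.38
```

Call:
{"name": "apply_moves", "arguments": {"xyz": [[0,-0.008,-0.002],[0,-0.007,-0.002],[0,0,0]], "twist": [-0.4,-0.3,0], "claw": [0,0,0]}}

```text
time_s: 15.45
tcp_pos: [0.6114, -0.0686, 0.2092]
ee_rot: [[-0.031, 0.099, -0.995], [0.01, -0.995, -0.1], [-0.999, -0.013, 0.03]]
wrist_force: [-0.4, -0.8, -1.6]
gripper_width: 0.576
```

Run:
```python
from h import *
plan((.6114,-.0658,.186),95.9,n=2)
```

```text
t 15.45 tcp [ 0.6114 -0.0686  0.2092] tilt [-0.0312  0.0104 -0.9995] F [-0.4 -0.8 -1.6] w 0.576
yaw -84.3 dyaw 0.2 rows 2
total tool shift now [ 0.0232 -0.0024 -0.001 ]
[[0.012, -0.001, -0.0], [0.012, -0.001, -0.0]] twist each -0.1
```

Call:
{"name": "apply_moves", "arguments": {"xyz": [[0.012,-0.001,0],[0.011,-0.001,0],[0.006,0,0],[0,0,0]], "twist": [0,0,0,0], "claw": [0,0,0,0]}}

```text
time_s: 15.85
tcp_pos: [0.6108, -0.0649, 0.1794]
ee_rot: [[-0.028, 0.101, -0.994], [0.011, -0.995, -0.101], [-1.0, -0.014, 0.027]]
wrist_force: [0.7, 0.7, -0.8]
gripper_width: 0.575
```

Run:
```python
from h import *
plan((.6114,-.0658,.178),95.9,n=2)
p=imaging.capture('scene'); cv2.imwrite('pics/s12.png',cv2.resize(p['pixels'][60:260,170:370,::-1],None,fx=3,fy=3,interpolation=cv2.INTER_CUBIC))
```

```text
t 15.85 tcp [ 0.6108 -0.0649  0.1794] tilt [-0.0283  0.0107 -0.9995] F [ 0.7  0.7 -0.8] w 0.575
yaw -84.21 dyaw 0.11 rows 2
total tool shift now [ 0.0014  0.0009 -0.0006]
[[0.001, 0.0, -0.0], [0.001, 0.0, -0.0]] twist each -0.05
```

View pics/s12.png

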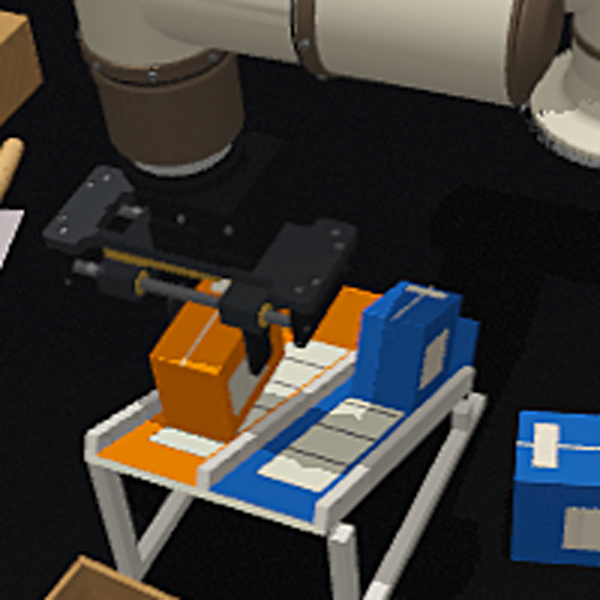

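Call:
{"name": "apply_moves", "arguments": {"xyz": [[0.004,0,0],[0.005,0,-0.001],[0.006,0,-0.001]], "twist": [0,0,0], "claw": [0,0,0]}}

```text
time_s: 16.2
tcp_pos: [0.6084, -0.0653, 0.1718]
ee_rot: [[-0.036, 0.104, -0.994], [0.008, -0.995, -0.104], [-0.999, -0.011, 0.035]]
wrist_force: [-11.1, 2.3, 14.1]
gripper_width: 0.573
```

Call:
{"name": "apply_moves", "arguments": {"xyz": [[0.006,0,-0.002],[0.006,0,-0.002]], "twist": [0,0], "claw": [0,0]}}

```text
time_s: 16.4
tcp_pos: [0.6064, -0.0654, 0.166]
ee_rot: [[-0.046, 0.105, -0.993], [0.006, -0.994, -0.106], [-0.999, -0.01, 0.045]]
wrist_force: [-12.0, 2.4, 15.0]
gripper_width: 0.571
```

Call:
{"name": "apply_moves", "arguments": {"xyz": [[0.006,0,-0.002],[0.006,0,-0.002]], "twist": [0,0], "claw": [0,0]}}

```text
time_s: 16.6
tcp_pos: [0.605, -0.0655, 0.1605]
ee_rot: [[-0.054, 0.107, -0.993], [0.003, -0.994, -0.107], [-0.999, -0.009, 0.053]]
wrist_force: [-10.7, 2.3, 14.1]
gripper_width: 0.575
```

Call:
{"name": "apply_moves", "arguments": {"xyz": [[0.006,0,-0.002],[0.006,0,-0.002]], "twist": [0,0], "claw": [0,0]}}

```text
time_s: 16.8
tcp_pos: [0.6038, -0.0656, 0.1552]
ee_rot: [[-0.061, 0.109, -0.992], [0.001, -0.994, -0.109], [-0.998, -0.008, 0.06]]
wrist_force: [-11.0, 1.4, 14.8]
gripper_width: 0.572
```

Run:
```python
from h import *
plan((.6114,-.0658,.178),95.9,n=2)
p=imaging.capture('scene'); cv2.imwrite('pics/s13.png',cv2.resize(p['pixels'][110:260,190:340,::-1],None,fx=4,fy=4,interpolation=cv2.INTER_CUBIC))
```

```text
t 16.8 tcp [ 0.6038 -0.0656  0.1552] tilt [-0.0609  0.0014 -0.9981] F [-11.    1.4  14.8] w 0.572
yaw -83.76 dyaw -0.34 rows 2
total tool shift now [-0.0232  0.0009 -0.0061]
[[-0.012, 0.0, -0.003], [-0.012, 0.0, -0.003]] twist each 0.17
```

View pics/s13.png

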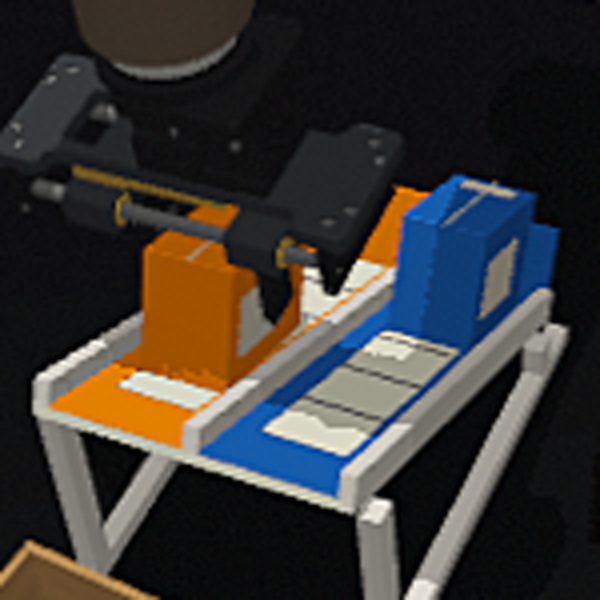

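Call:
{"name": "apply_moves", "arguments": {"xyz": [[0.006,0,-0.001]], "twist": [0], "claw": [0]}}

```text
time_s: 16.95
tcp_pos: [0.6032, -0.0657, 0.1525]
ee_rot: [[-0.062, 0.11, -0.992], [0.0, -0.994, -0.11], [-0.998, -0.007, 0.062]]
wrist_force: [-8.9, 2.9, 14.4]
gripper_width: 0.572
```

Call:
{"name": "apply_moves", "arguments": {"xyz": [[0.004,0,-0.001]], "twist": [0], "claw": [0]}}

```text
time_s: 17.05
tcp_pos: [0.6029, -0.0658, 0.1519]
ee_rot: [[-0.063, 0.111, -0.992], [-0.001, -0.994, -0.111], [-0.998, -0.006, 0.062]]
wrist_force: [-8.3, 2.6, 13.3]
gripper_width: 0.572
```

Call:
{"name": "apply_moves", "arguments": {"xyz": [[-0.002,0,0],[0,0,0],[0,0,0],[-0.01,0,0],[-0.02,0,0],[-0.03,0,0],[-0.03,0,0],[-0.03,0,0],[0,0,0]], "twist": [0,0,0,0,0,0,0,0,0], "claw": [1,1,1,1,1,1,1,1,1]}}

```text
time_s: 17.95
tcp_pos: [0.6129, -0.0667, 0.2815]
ee_rot: [[-0.058, 0.111, -0.992], [-0.003, -0.994, -0.111], [-0.998, -0.004, 0.058]]
wrist_force: [0.2, 0.4, 0.1]
gripper_width: 0.998
```

Run:
```python
from h import *
p=imaging.capture('scene'); save(p,'s14')
cv2.imwrite('pics/s14c.png',cv2.resize(p['pixels'][110:260,190:340,::-1],None,fx=4,fy=4,interpolation=cv2.INTER_CUBIC))
```

```text
(no output)
```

View pics/s14c.png

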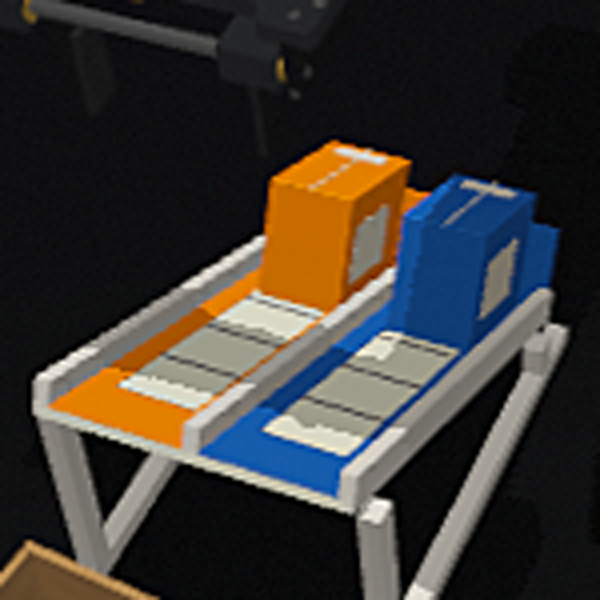

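View pics/s14.png

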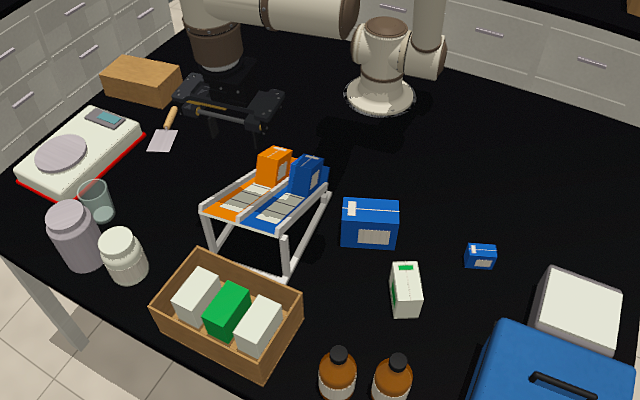

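Run:
```python
from d import *
v=np.array([.4511,-.0395,.1055])
for k in range(2):
    p=imaging.capture('scene')
    for q,y0 in(('blue_carton',.041),('orange_carton',-.041)):
        uv=proj(p,W(v,[[.045,y0,.035]]))[0]
        L=[d for d in imaging.regions_of(q,p) if np.linalg.norm(np.array(d['centre'])-uv)<20]
        if not L: print(q,'no mask'); continue
        m=L[0]['mask'].astype(np.float32)
        f=lambda s:-iou(p,m,W(v,box(*s)))
        s0=np.array([.05,y0,0]); o=minimize(f,s0,method='Nelder-Mead',options=dict(initial_simplex=np.vstack([s0]+[s0+e for e in np.diag([.01,.01,.15])])))
        print(q,np.round(o.x[:2],4),'yaw',round(np.degrees(o.x[2]),1),'iou',round(-o.fun,3),L[0]['centre'])
    d=imaging.regions_of('white_carton',p)[0]; print(d['centre'])
print(r.sense()['time_s'])
```

```text
blue_carton [0.0547 0.0445] yaw 2.6 iou 0.96 [304.2, 174.3]
orange_carton [ 0.0487 -0.0375] yaw 3.0 iou 0.941 [269.7, 168.4]
[403.5, 285.1]
blue_carton [0.0516 0.044 ] yaw 1.2 iou 0.966 [302.5, 174.5]
orange_carton [ 0.0492 -0.0363] yaw 1.3 iou 0.948 [271.9, 164.5]
[404.8, 284.1]
18.4
```

Run:
```python
from h import *
a=cv2.imread('pics/scene0.png').astype(int)
p=imaging.capture('scene'); b=p['pixels'][:,:,::-1].astype(int); c=cv2.imread('pics/s14.png').astype(int)
print('white diff',np.abs(a-b)[255:325,382:430].mean(), 'lane diff since s14',np.abs(c-b)[140:210,240:335].mean())
plan((.6,-.06,.28))
job.finish_job()
```

```text
white diff 1.6879960317460319 lane diff since s14 1.21062656641604
t 18.45 tcp [ 0.61   -0.0664  0.2751] tilt [-0.0701 -0.0021 -0.9975] F [-0.9  0.2  0.1] w 1.005
yaw -83.68 dyaw 0 rows 1
total tool shift now [-0.0042 -0.0075  0.0096]
[[-0.004, -0.007, 0.01]] twist each 0.0
the job is handed in; nothing more can be done
```

Both cartons are in their lanes at the stop, and the job was handed in at about 18.5 s of the 58 s allowed. For the blue one I took the middle-sized of the three look-alikes. I set each carton on the upper half of its lane, pressed it gently (about 15 N) until it lay almost flat on the slope, and let go. Each then slid down by itself.

**Last checks (fits in the scene camera):**

| Carton | Centre from stop | Across the rack (y) | Turn from lane |
|---|---|---|---|
| Blue | 52–55 mm | about +44 mm | 1–3° |
| Orange | about 49 mm | about −37 mm | 1–3° |

- **Fit to the limits:** both are inside the 33–60 mm and ±20 mm limits and look upright and flat in the picture. The fits were run on partly hidden outlines (overlap 0.94–0.97), so expect an error of several mm.
- **At rest:** the lane area of the picture did not change between the last images.
- **White carton:** its patch of the picture matches the first one, so it did not move visibly.

**What disagreed:** the top and scene cameras differed by about 6–7 mm sideways. I used the wrist camera fits, which lay between them. The arm also drifted sideways and tilted up to 4° during moves, so I corrected the sideways position before each grasp and set-down. The tilt could not be corrected directly, because the moves only turn the tool about its own axis.

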